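# Tip a flow cell to its purge index on a sprung tilt stage

### The job

Tip the flow cell to clear its bubbles: push the stage's catch sideways to the end of its slot so that the plate is free, then press the round thumb pad on the sprung corner of the plate until the pointer's tip stands at the index tab on the scale, without going past it, and hold it there for two seconds. Let the plate come all the way back up to level, then push the catch back home under the plate's lug. Only touch and push: the cell stays seated in its nest, the index stays as set, and the things standing round the stage stay where they are.

Things in the scene. Friction and masses are not known exactly. Their poses are not given: they have to be found in the camera images.
- stage: Tilt stage fixed to the desk: dark base plate (x -98 to 70, y -125 to 125 mm), its top 15 mm above the desk; origin on the desk under it. Catch side faces -x, hinge end +y, scale end -y. All (x, y, z) offsets below are mm in this frame. An aluminium tilt plate 90 x 150 x 10 mm (x -35 to 55, y -55 to 95) lies over it, top at z = 71 when level; a screw head at (45, -40) reaches z = 77.
- hinge (a point): Middle of the hinge axle of the tilt plate, which runs along the stage's x at y = 95, z = 66; pivot ears at its ends reach z = 79. The white scale plate stands at the other end (x 14 to 18, y -70 to -116, up to z = 79).
- plate (a joint): Tilt of the plate, rad: 0 = level (rest, held up by a spring), grows as the pad corner is pressed down, stop at 0.225. The pad needs about 2 N to start and about 10 N at 0.2 rad; let go, the plate comes back to level in about half a second. With the catch home the lug meets the catch at about 0.013 rad and stops the plate.
- pad_top (a point): Centre of the flat top of the round black thumb pad, 22 mm across and 5 mm high, on the front corner of the plate at the scale end: (-20, -40, 76) mm in the stage frame when level, 135 mm from the hinge axis; it moves down with the plate. Press here straight down.
- pointer_tip (a point): Tip of the black pointer bar that reaches from the plate's end over the face of the scale, 203 mm from the hinge axis; sinks about 2 mm for each 0.01 rad. x = 10 mm in the stage frame.
- index_mark (a point): Middle of the inner edge of the index tab, black, 8 mm high, on a rider clamped to the arc rail along the outer edge of the scale: 205.5 mm from the hinge axis, 2 mm beyond the pointer's tip. Set differently each run. The pointer is at the mark when its tip is within the tab's height. The point's z axis is square to the radius, along the pointer's travel.
- index (a joint): Angle of the index rider about the hinge axis, rad: the pointer is exactly at the index when joint plate has this value. Set before the start between 0.11 and 0.19; stiff, not to be moved.
- catch (a joint): Slide of the catch, m: 0 = home, its steel block under the plate's lug (plate locked); 0.028 = open, at the end of its slot. It slides along the stage's +y to open, with 1 to 2 N, and stays where it is left.
- catch_tab (a point): Centre of the top of the catch's upright black tab, 8 (x) by 14 (y) mm, from z = 21 to 52; (-82, 15, 52) when home, (-82, 43, 52) when open. Push it on its sides, along y. Foot and guide strips are below z = 22. Behind it are the catch's block (x -49 to -36, 37 mm high) and the plate's lug (x -47 to -34, y 9 to 21, down to z = 38).
- nest (a point): Middle of the floor of the nest on the plate, a low frame 6 mm high; its axes turn with the plate. The cell's origin lies here when seated.
- flow_cell: Clear acrylic flow cell 24 x 85 x 25 mm, loose, lying in the nest with its length along the stage's y; origin under its centre, at (22, 30, 71) mm in the stage frame when level. To be left in its nest.
- beaker_small: Small glass beaker, 60 mm across and 86 mm high, standing behind the stage; bystander. Origin under its centre.
- cuvette_block: Clear block with two cells, 26 x 60 x 32 mm, standing behind the stage; bystander. Origin under its centre.
- stopper: Black rubber stopper with two glass tubes, 28 x 35 x 49 mm, standing behind the stage; bystander. Origin under its centre.
- syringe: Syringe 15 x 84 x 19 mm lying past the hinge end of the stage; bystander. Origin under its centre.
- thumb_pad: The round black thumb pad itself (see point pad_top), origin at the centre of its underside, on the plate; it can swivel stiffly about its own upright axis, which does not matter.
Things that resemble listed ones, but are neither listed nor needed, are in the scene too. What is shaped like the flow_cell but blue or green is not meant.

How it is judged:
By the outcome, as a careful person would: the job done as asked, in the order asked, and still so for the second after the job is handed in, with the robot touching nothing.
It also fails if it takes over 54 s, if anything falls off the work surface, if the arm or the gripper's body presses on something with over 40 N, if the wrist force passes 120 N, or if a joint passes its speed limit or range.

### The arm

A 7-joint arm with a two-finger parallel gripper is mounted at the origin on a cart in front of the work surface, level with it; the furniture and walls round the work are solid. World frame = base frame: x ahead of the robot, y to its left, z up, the work surface at z = 0. Lengths are in m, angles in rad, forces in N, time in s.
With the tool pointing down it reaches from about 0.35 to 0.9 m from the base axis. Payload 8.1 kg.
Tool frame: the origin (TCP) lies between the finger pads; the fingertips stand 11 mm ahead of it and the grasp point (between the pads) lies 8 mm behind it; z points along the fingers, y is the line along which they close (so a half turn about z gives the same grasp; the last joint's range is limited). The gripper opens to 92 mm and grips with 3 to 60 N. Pads are 19 mm wide; open, the fingers measure 130 mm over their backs; the gripper's body (75 mm by 190 mm) begins 47 mm behind the grasp point.
Start: joints at [-1.299, 0.434, 0.025, 1.573, -0.012, 1.134, -0.075], TCP at [0.229, 0.582, 0.238] pointing down, gripper open.
Joint ranges: [-2.62, 2.62], [-0.44, 2.09], [-1.27, 1.32], [0.08, 2.57], [-1.32, 4.46], [0.12, 2], [-2.74, 2.74]. Speed limits (rad/s): [2.22, 2.22, 3.01, 3.01, 3.14, 3.14, 3.14].

### API

Orientations are given as a rotation vector (axis times angle).
In Python, from cell import observe, get_image, camera_params, sign_off gives the robot as it stands.
- The arm moves only by the shell command python3 -m pendant 'ROWS' [FORCE]. ROWS is JSON, one flat list of numbers, 7 for each row, row after row: the shift along the tool's x, y, z in m, then the turn, a rotation vector about the tool's x, y, z in rad, then the finger opening in m, from 0 to 0.0918. In form: [dx, dy, dz, rx, ry, rz, jaw, dx, dy, dz, rx, ry, rz, jaw, ...]. A call has 1 to 10 rows; each row shifts and turns the commanded pose from where the row before left it, along the tool's axes as they then stand; what a row does not reach is not made up. A row lasts 1/8 s, in which the tool goes at most 62.5 mm and 10.7 degrees, less where a joint would pass 70% of its speed; a pose out of reach is approached as far as the arm can. A call is refused whole if a number of a shift passes 0.0625 or a number of a turn 0.188, either way. A call with a gripper value outside its range is refused whole. The fingers move at their own pace and stop on an object; FORCE is the grip in N (left out, the last holds). Time passes only in rows, so rows that do not move let the fingers close. It gives the time, the measured TCP pose, the force, the opening and the grip force at its end, in the units of the state.
- observe(): the state, without advancing time (a new reading comes with each control period).
- get_image(name): name is "scene" or "top" or "wrist"; returns the picture (400x640x3 uint8, red, green, blue); there is no depth.
- camera_params(name): a dict with "intrinsics" (3x3 intrinsics, pixels), "eye" and "rotation" of the camera in the world; the wrist camera has in their place "T_tool_cam" (4x4, takes a point from camera to tool coordinates, whose origin is the TCP and whose axes are the flange's). Camera axes: x right, y down, z forward; pixel columns grow to the right and rows downward; lengths in m; the calibration is good to about 2 mm. A picture is of the moment at which its call begins: read the wrist's pose just before it. camera_params takes no time and is no camera call.
- sign_off(): hands the job in; it is judged then, once.
The state is a dict: "clock": time; "joints": joint angles; "dq": joint speeds; "joint_efforts": joint torques, N m; "position": TCP position; "ee_rot": TCP orientation; "force": force on the tool from outside, world axes, zero at the start; "ft_torque": the same for the moment, N m; "width": opening from 0.0 (shut) to 1.0 (fully open); "gripper_force": force on a finger pad.
Only numpy, scipy, OpenCV 4.12 (cv2) and the standard library are available. Lean on these libraries where they do the work, as an engineer would, in place of code of your own. Each camera call takes 0.05 s, during which the arm holds its last target. There are 200 camera calls.

## Working session

There is one attempt and no reset: what is moved stays moved. The work goes in short steps, Python scripts to look and compute and a shell command to move; the robot and the scene stay as the last step left them, time stands still between calls to the robot, and variables do not carry over. Pictures are saved under pics/ and viewed, at most 10 in all, crops included, and the job is handed in when it is done.

```bash
mkdir -p pics; python3 - <<'E'
from cell import *
import cv2
for n in("scene","top"):
    cv2.imwrite(f"pics/{n}0.png",get_image(n)[:,:,::-1]); p=camera_params(n); print(n,p)
o=observe();print({k:o[k] for k in("clock","position","ee_rot","force","width")})
E
```

```text
scene {'intrinsics': array([[370.71335077,   0.        , 319.17111149],
       [  0.        , 370.71335077, 201.86123685],
       [  0.        ,   0.        ,   1.        ]]), 'eye': array([-0.01038809,  1.01419531,  0.5273397 ]), 'rotation': array([-0.76452893,  2.23343713, -1.43492185])}
top {'intrinsics': array([[446.20550664,   0.        , 322.78971513],
       [  0.        , 446.20550664, 200.78858713],
       [  0.        ,   0.        ,   1.        ]]), 'eye': array([0.45617421, 0.23054949, 1.16053266]), 'rotation': array([-2.16449801,  2.12431495, -0.16341606])}
{'clock': 0.1, 'position': array([0.22869827, 0.58115938, 0.23702472]), 'ee_rot': array([-5.85337595e-01, -3.08646061e+00,  2.27735528e-03]), 'force': array([-0.1529363 , -0.58262356, -0.46498907]), 'width': 1.0062662199895795}
```

View pics/scene0.png

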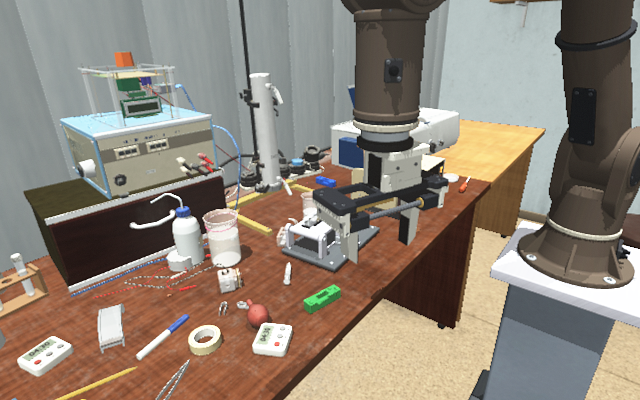

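View pics/top0.png

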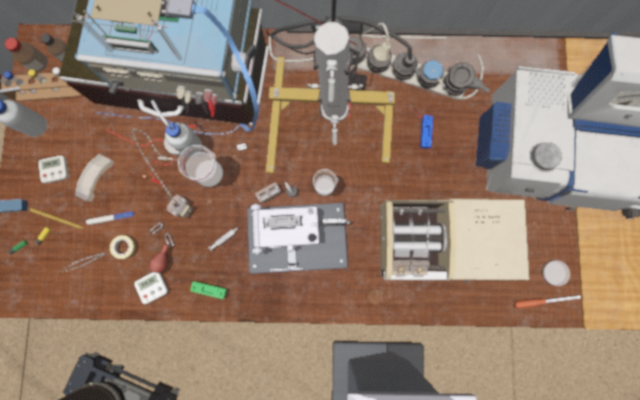

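```bash
python3 - <<'E'
import cv2
a=cv2.imread("pics/top0.png")[190:285,235:365]
cv2.imwrite("pics/topc.png",cv2.resize(a,None,fx=6,fy=6,interpolation=cv2.INTER_CUBIC))
E
```

```text
(no output)
```

View pics/topc.png

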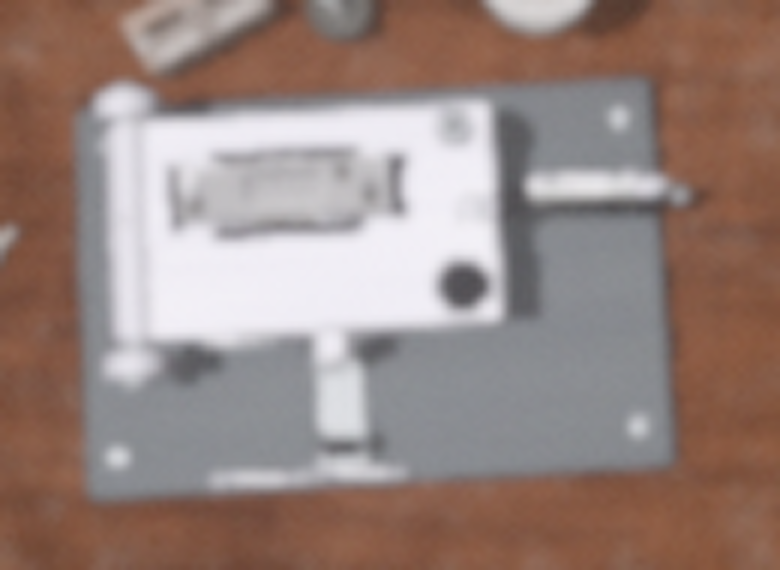

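```bash
cat > h.py <<'E'
import numpy as np, cv2
from cell import *
from scipy.spatial.transform import Rotation as R
from scipy.optimize import least_squares
def proj(n,P,o=None):
    p=camera_params(n)
    if n=="wrist":
        T=p["T_tool_cam"]; Rt=R.from_rotvec(o["ee_rot"]).as_matrix()
        Rc=Rt@T[:3,:3]; e=Rt@T[:3,3]+o["position"]
    else: Rc=R.from_rotvec(np.ravel(p["rotation"])).as_matrix() ; e=p["eye"]
    c=(np.atleast_2d(P)-e)@Rc; u=c@p["intrinsics"].T
    return u[:,:2]/u[:,2:]
def st(q,S):
    S=np.atleast_2d(S)/1000.
    c,s=np.cos(q[2]),np.sin(q[2])
    return np.c_[q[0]+c*S[:,0]-s*S[:,1],q[1]+s*S[:,0]+c*S[:,1],S[:,2]]
def fit(n,S,px,q0,o=None):
    r=least_squares(lambda q:(proj(n,st(q,S),o)-px).ravel(),q0,loss="soft_l1",x_scale=[.1,.1,.5])
    return r.x,r.fun.reshape(-1,2)
def tool(o,P):  # world point -> tool coordinates
    return (np.asarray(P)-o["position"])@R.from_rotvec(o["ee_rot"]).as_matrix()
E
python3 - <<'E'
from h import *
S=[[70,125,15],[70,-125,15],[-98,-125,15],[-98,125,15],[-20,-40,76],[55,-55,71],[-35,-55,71]]
px=np.array([[78,108],[648,78],[675,465],[90,500],[463,285],[491,98],[502,322]])/6+[235,190]
q,f=fit("top",S,px,[.45,.25,0]);print(q,f.round(1))
np.save("q.npy",q)
o=observe()
print(R.from_rotvec(o["ee_rot"]).as_matrix().round(3))
print(camera_params("wrist"))
print(st(q,[[-82,15,52],[-20,-40,76]]).round(4))
E
```

```text
[0.5465744  0.29486572 0.07538343] [[-0.7 -0.1]
 [ 0.6 -0.5]
 [ 0.3  0.3]
 [-0.6  0.2]
 [ 0.1 -0.1]
 [-0.   0.4]
 [ 0.2 -0.3]]
[[-0.931  0.366 -0.   ]
 [ 0.366  0.931 -0.001]
 [-0.    -0.001 -1.   ]]
{'intrinsics': array([[300.86672273,   0.        , 318.76434885],
       [  0.        , 300.86672273, 202.02036757],
       [  0.        ,   0.        ,   1.        ]]), 'T_tool_cam': array([[ 8.21390772e-04, -9.51007606e-01, -3.09166392e-01,
         8.36577317e-02],
       [ 9.99999380e-01,  5.48544480e-04,  9.69446543e-04,
        -4.84556396e-04],
       [-7.52359519e-04, -3.09166996e-01,  9.51007467e-01,
        -1.46687700e-01],
       [ 0.00000000e+00,  0.00000000e+00,  0.00000000e+00,
         1.00000000e+00]])}
[[0.4637 0.3036 0.052 ]
 [0.5296 0.2535 0.076 ]]
```

```bash
cat > to.py <<'E'
# tool-frame shift from the present pose (after turning by given rz) to a stage point for the TCP; yaw error
import sys; from h import *
q=np.load("q.npy"); o=observe(); M=R.from_rotvec(o["ee_rot"])
want=R.from_matrix(np.c_[[-np.cos(q[2]),-np.sin(q[2]),0],[-np.sin(q[2]),np.cos(q[2]),0],[0,0,-1]])
print("turn",(M.inv()*want).as_rotvec().round(4))
P=st(q,[float(v) for v in sys.argv[1:4]])[0]
print("shift (turned)",want.inv().apply(P-o["position"]).round(4),"t",round(float(o["clock"]),2),"F",np.round(o["force"],2))
c=o["position"]-[q[0],q[1],0]; print("tcp stage mm",(R.from_euler('z',q[2]).inv().apply(c)*1000).round(1))
E
python3 to.py -82 -25 150
```

```text
turn [-1.500e-03 -2.000e-04 -4.502e-01]
shift (turned) [-0.2134 -0.3344  0.087 ] t 0.1 F [-0.15 -0.58 -0.46]
tcp stage mm [-295.4  309.4  237. ]
```

```bash
python3 -m pendant '[0,0,0,0,0,-0.15,0, 0,0,0,0,0,-0.15,0, 0,0,0,0,0,-0.15,0, -0.03,-0.048,0.012,0,0,0,0, -0.03,-0.048,0.012,0,0,0,0, -0.03,-0.048,0.012,0,0,0,0, -0.03,-0.048,0.012,0,0,0,0, -0.03,-0.048,0.012,0,0,0,0, -0.03,-0.048,0.012,0,0,0,0, -0.033,-0.046,0.012,0,0,0,0]'; python3 -m pendant '[0,0,0,0,0,0,0,0,0,0,0,0,0,0]'; python3 to.py -82 -25 46
python3 - <<'E'
from h import *
o=observe(); np.save("o1.npy",o,allow_pickle=True); cv2.imwrite("pics/w1.png",get_image("wrist")[:,:,::-1])
E
```

```text
clock: 1.35
position: [0.4669, 0.2629, 0.1533]
ee_rot: [0.118, -3.139, 0.0]
force: [1.2, -0.0, -0.0]
width: 0.013
gripper_force: 0.0
clock: 1.6
position: [0.4659, 0.2648, 0.1535]
ee_rot: [0.117, -3.139, -0.0]
force: [0.5, 0.7, 1.4]
width: 0.002
gripper_force: 0.0
turn [ 0.0002 -0.0008 -0.0006]
shift (turned) [-0.0007 -0.0011  0.1075] t 1.6 F [0.47 0.65 1.43]
tcp stage mm [-82.7 -23.9 153.5]
```

View pics/w1.png

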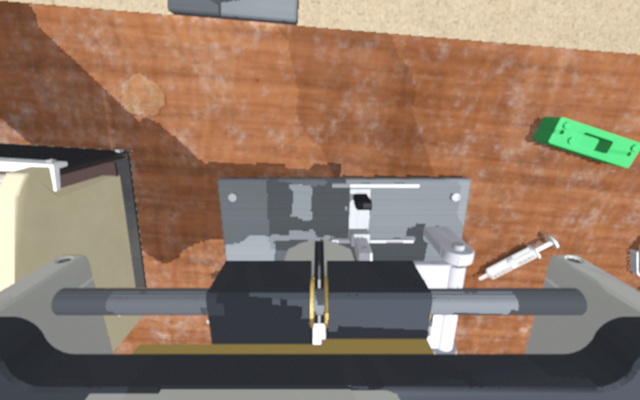

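```bash
python3 -m pendant '[0,0,0.055,0,0,0,0, 0,0,0.054,0,0,0,0, 0,0,0,0,0,0,0]'; python3 - <<'E'
from h import *
o=np.load("o1.npy",allow_pickle=True).item(); q=np.load("q.npy")
print(proj("wrist",st(q,[[-82,15,52],[-98,125,15],[-98,-125,15]]),o).round())
E
python3 to.py -82 17 45
```

```text
clock: 2.02
position: [0.4629, 0.2645, 0.042]
ee_rot: [0.122, -3.133, 0.005]
force: [-0.2, -0.6, -0.2]
width: 0.008
gripper_force: 0.0
[[364. 206.]
 [472. 178.]
 [215. 179.]]
turn [-0.003  -0.0066  0.0026]
shift (turned) [-0.0038  0.0409 -0.003 ] t 2.02 F [-0.23 -0.65 -0.18]
tcp stage mm [-85.8 -23.9  42. ]
```

```bash
for i in 1; do python3 -m pendant '[-0.002,0.01,-0.002,0,0,0,0, 0,0.01,0,0,0,0,0, 0,0.005,0,0,0,0,0,0,0,0,0,0,0,0]'; done; python3 -m pendant '[0,0.005,0,0,0,0,0, 0,0.005,0,0,0,0,0, 0,0.004,0,0,0,0,0,0,0,0,0,0,0,0]';python3 to.py -82 17 45
```

```text
clock: 2.52
position: [0.4666, 0.2907, 0.0476]
ee_rot: [-0.119, 3.138, 0.002]
force: [1.0, -0.9, -0.1]
width: 0.008
gripper_force: 0.0
clock: 3.02
position: [0.4653, 0.3042, 0.0466]
ee_rot: [-0.119, 3.139, 0.001]
force: [0.4, 0.3, -0.8]
width: 0.006
gripper_force: 0.0
turn [0.0004 0.     0.0003]
shift (turned) [0.0016 0.0016 0.0016] t 3.02 F [ 0.39  0.27 -0.8 ]
tcp stage mm [-80.4  15.4  46.6]
```

```bash
python3 - <<'E'
from h import *
o=observe(); a=get_image("wrist")[:,:,::-1]; cv2.imwrite("pics/w2.png",cv2.resize(a[50:400,170:500],None,fx=1.7,fy=1.7))
q=np.load("q.npy"); print((proj("wrist",st(q,[[-82,15,52],[-82,43,52]]),o)-[170,50])*1.7)
E
```

```text
[[253.62686791 368.93290839]
 [343.1699217  368.94518953]]
```

View pics/w2.png

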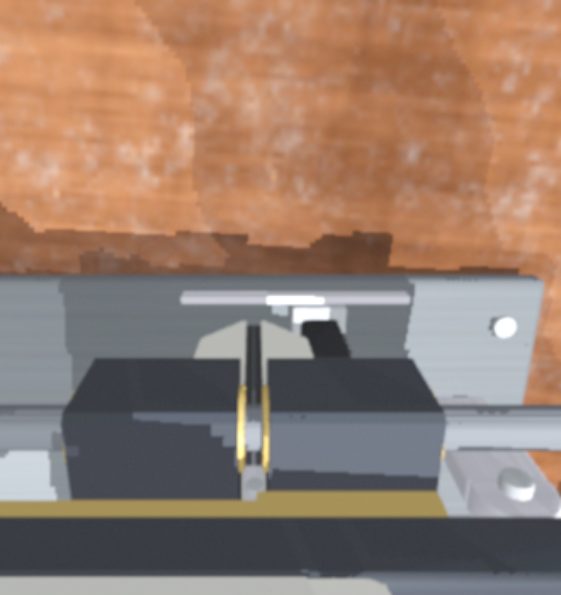

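```bash
python3 -m pendant '[0,0.003,0,0,0,0,0,0,0,0,0,0,0,0]' | grep -E "pos|force:"; python3 -m pendant '[0,0.003,0,0,0,0,0,0,0,0,0,0,0,0]'| grep -E "pos|force:";python3 to.py -82 17 45
```

```text
position: [0.465, 0.3067, 0.0466]
force: [-0.5, -1.1, 1.1]
gripper_force: 0.2
position: [0.4648, 0.3088, 0.0466]
force: [0.6, -3.8, -0.1]
gripper_force: 2.0
turn [-0.0012 -0.0006 -0.0007]
shift (turned) [ 0.0015 -0.003   0.0016] t 3.58 F [ 0.64 -3.81 -0.13]
tcp stage mm [-80.5  20.   46.6]
```

```bash
python3 -m pendant '[0,0.002,0,0,0,0,0,0,0,0,0,0,0,0]' | grep -E "pos|force:"; python3 -m pendant '[0,0.002,0,0,0,0,0,0,0,0,0,0,0,0]'| grep -E "pos|force:";python3 to.py -82 17 45
```

```text
position: [0.4647, 0.3092, 0.0465]
force: [0.4, -8.3, 3.4]
gripper_force: 4.5
position: [0.4647, 0.3095, 0.0464]
force: [0.1, -13.3, 5.4]
gripper_force: 6.9
turn [-0.005  -0.0019 -0.003 ]
shift (turned) [ 0.0015 -0.0038  0.0014] t 4.08 F [  0.06 -13.3    5.37]
tcp stage mm [-80.5  20.8  46.4]
```

```bash
python3 -m pendant '[0,-0.014,0,0,0,0,0, 0,-0.004,-0.05,0,0,0,0, 0,0,-0.035,0,0,0,0,-0.032,-0.025,0,0,-0.15,0,0, -0.028,-0.02,0,0,-0.15,0,0, 0,0,0,0,-0.15,0,0, 0,0,0,0,-0.15,0,0, 0,0,0,0,0,0,0,0,0,0,0,0,0,0]'; python3 to.py -18 -40 105
python3 - <<'E'
from h import *
o=observe(); np.save("o3.npy",o,allow_pickle=True); cv2.imwrite("pics/w3.png",get_image("wrist")[:,:,::-1])
E
```

```text
clock: 5.2
position: [0.5393, 0.2481, 0.1361]
ee_rot: [-0.085, 2.627, -0.009]
force: [0.2, -0.1, -0.1]
width: 0.005
gripper_force: 0.0
turn [-0.0262  0.5121 -0.0103]
shift (turned) [0.0073 0.0061 0.0311] t 5.2 F [ 0.22 -0.11 -0.12]
tcp stage mm [-10.7 -46.1 136.1]
```

View pics/w3.png

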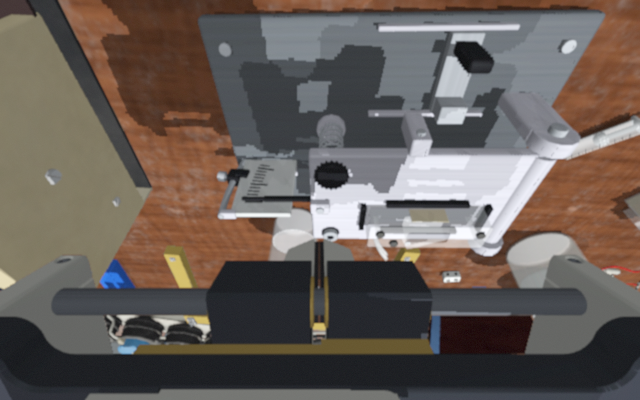

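```bash
python3 -m pendant '[0,0,0,0,0,0,0]'|head -3; python3 - <<'E'
from h import *
o=observe(); np.save("o3.npy",o,allow_pickle=True); a=get_image("wrist")[:,:,::-1].copy()
cv2.imwrite("pics/w4f.png",a)
q=np.load("q.npy")
print(R.from_rotvec(o["ee_rot"]).as_matrix().round(3))
hz=lambda r,t,x:[x,95-r*np.cos(t),66-r*np.sin(t)]
print("pred tip,pad,corners",proj("wrist",st(q,[hz(203,0,10),[-20,-40,76],[-98,-125,15],[-98,125,15]]),o).round(1))
cv2.imwrite("pics/w4.png",cv2.resize(a[140:225,205:345],None,fx=5.5,fy=5.5,interpolation=cv2.INTER_CUBIC))
E
```

```text
clock: 5.38
position: [0.54, 0.2469, 0.1362]
ee_rot: [-0.082, 2.627, -0.01]
[[-0.869 -0.056  0.491]
 [-0.06   0.998  0.008]
 [-0.491 -0.022 -0.871]]
pred tip,pad,corners [[242.4 197.5]
 [332.4 177.5]
 [194.8  16.1]
 [612.9  10.2]]
```

View pics/w4.png

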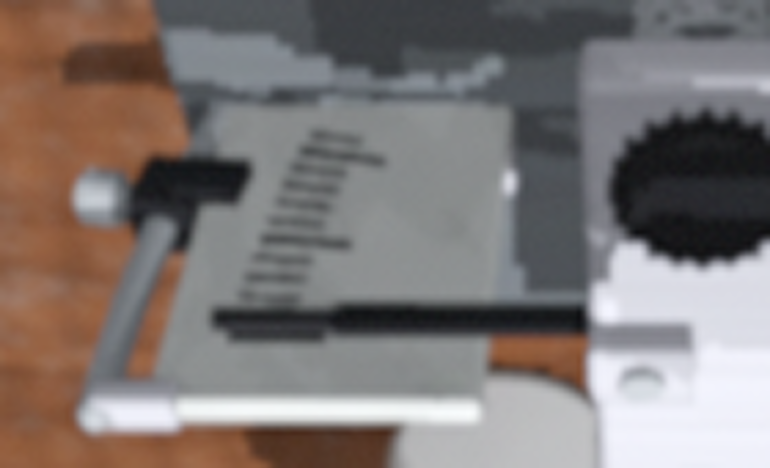

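```bash
python3 - <<'E'
from h import *
o=np.load("o3.npy",allow_pickle=True).item(); q=np.load("q.npy")
hz=lambda r,t,x:[x,95-r*np.cos(t),66-r*np.sin(t)]
d=np.array([243.9,197.8])-proj("wrist",st(q,hz(203,0,10)),o)[0]
for x in (8,10,12):
  for t in np.arange(.1,.2,.01): print(x,t.round(2),((proj("wrist",st(q,hz(205.5,t,x)),o)[0]+d-[205,140])*5.5).round())
E
```

```text
8 0.1 [228. 206.]
8 0.11 [232. 197.]
8 0.12 [236. 188.]
8 0.13 [241. 178.]
8 0.14 [245. 169.]
8 0.15 [249. 160.]
8 0.16 [254. 151.]
8 0.17 [258. 143.]
8 0.18 [263. 134.]
8 0.19 [268. 125.]
10 0.1 [231. 216.]
10 0.11 [235. 207.]
10 0.12 [239. 198.]
10 0.13 [243. 188.]
10 0.14 [247. 179.]
10 0.15 [252. 170.]
10 0.16 [256. 161.]
10 0.17 [261. 153.]
10 0.18 [265. 144.]
10 0.19 [270. 135.]
12 0.1 [234. 226.]
12 0.11 [238. 217.]
12 0.12 [242. 208.]
12 0.13 [246. 198.]
12 0.14 [250. 189.]
12 0.15 [254. 180.]
12 0.16 [259. 171.]
12 0.17 [263. 163.]
12 0.18 [268. 154.]
12 0.19 [272. 145.]
```

```bash
cat > tt.py <<'E'
import sys; from h import *
q=np.load("q.npy"); o=observe()
for z in sys.argv[1:]: print(z,"shift",tool(o,st(q,[-17,-40,float(z)])[0]).round(4))
c=o["position"]-[q[0],q[1],0]; print("tcp stage",(R.from_euler('z',q[2]).inv().apply(c)*1000).round(1),"t",round(float(o["clock"]),2),"F",np.round(o["force"],1))
print("down 1mm in tool:",tool(o,o["position"]-[0,0,.001]).round(5))
E
python3 tt.py 97 73
```

```text
97 shift [0.0251 0.0082 0.0305]
73 shift [0.0368 0.0087 0.0514]
tcp stage [-10.3 -47.4 136.1] t 5.42 F [-0.8 -0.3  0.2]
down 1mm in tool: [4.9e-04 2.0e-05 8.7e-04]
```

```bash
python3 -m pendant '[0.012,0.004,0.015,0,0,0,0,0.013,0.004,0.015,0,0,0,0,0,0,0,0,0,0,0,0,0,0,0,0,0,0]'|head -2; python3 tt.py 97 88 76
```

```text
clock: 5.92
position: [0.5324, 0.2542, 0.0978]
97 shift [ 0.0002 -0.0005  0.0008]
88 shift [ 0.0047 -0.0003  0.0086]
76 shift [ 0.0106 -0.0001  0.0191]
tcp stage [-17.2 -39.5  97.8] t 5.92 F [-0.2  1.4  0.3]
down 1mm in tool: [4.9e-04 2.0e-05 8.7e-04]
```

```bash
python3 -m pendant '[0.0025,0,0.0044,0,0,0,0,0.0025,0,0.0044,0,0,0,0,0,0,0,0,0,0,0]'|grep -E "posi|^force"; python3 -m pendant '[0.002,0,0.0035,0,0,0,0,0.002,0,0.0035,0,0,0,0,0,0,0,0,0,0,0]'|grep -E "posi|^force"; python3 tt.py 76 73
```

```text
position: [0.5326, 0.254, 0.0881]
force: [0.8, 0.7, 1.8]
position: [0.5326, 0.2539, 0.08]
force: [0.7, 0.1, 4.8]
76 shift [ 0.0019 -0.0001  0.0035]
73 shift [ 0.0034 -0.      0.0061]
tcp stage [-17.  -39.8  80. ] t 6.67 F [0.7 0.1 4.8]
down 1mm in tool: [4.9e-04 2.0e-05 8.7e-04]
```

```bash
python3 -m pendant '[0.002,0,0.0035,0,0,0,0,0,0,0,0,0,0,0]'|grep -E "posi|^force"; python3 tt.py 73 72
python3 - <<'E'
from h import *
o=observe(); np.save("o5.npy",o,allow_pickle=True); a=get_image("wrist")[:,:,::-1].copy()
q=np.load("q.npy")
hz=lambda r,t,x:[x,95-r*np.cos(t),66-r*np.sin(t)]
p=proj("wrist",st(q,[hz(203,t,10) for t in(.1,.11,.12,.13,.14)]+[hz(205.5,t,10) for t in (.12,.13,.14,.15)]),o)
u,v=p.mean(0).astype(int);u0,v0=max(u-60,0),v-45
print(((p-[u0,v0])*6).round())
cv2.imwrite("pics/w5.png",cv2.resize(a[v0:v0+90,u0:u0+120],None,fx=6,fy=6,interpolation=cv2.INTER_CUBIC))
E
```

```text
position: [0.5326, 0.2539, 0.076]
force: [1.6, 1.2, 5.3]
73 shift [ 0.0014 -0.0001  0.0026]
72 shift [ 0.0019 -0.0001  0.0035]
tcp stage [-17.1 -39.8  76. ] t 6.92 F [1.6 1.2 5.3]
down 1mm in tool: [4.9e-04 2.0e-05 8.7e-04]
[[359. 313.]
 [365. 298.]
 [371. 284.]
 [377. 270.]
 [383. 256.]
 [350. 282.]
 [356. 267.]
 [363. 253.]
 [369. 239.]]
```

View pics/w5.png

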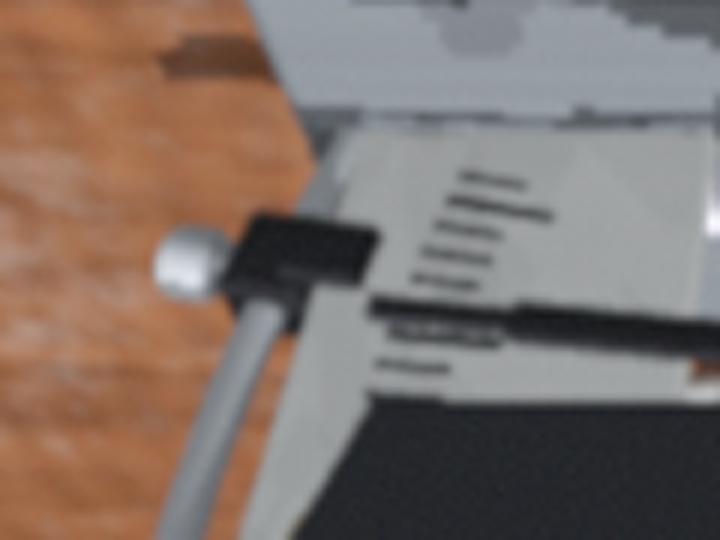

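```bash
python3 -m pendant '[0.0009,0,0.0015,0,0,0,0,0.0009,0,0.0015,0,0,0,0,0,0,0,0,0,0,0]'|grep -E "posi|^force"; python3 tt.py 72
python3 - <<'E'
from h import *
o=observe(); a=get_image("wrist")[:,:,::-1].copy()
q=np.load("q.npy")
hz=lambda r,t,x:[x,95-r*np.cos(t),66-r*np.sin(t)]
p=proj("wrist",st(q,[hz(203,t,10) for t in(.12,.13,.14)]),o)
u,v=p.mean(0).astype(int);u0,v0=max(u-60,0),v-45
print(((p-[u0,v0])*6).round())
cv2.imwrite("pics/w6.png",cv2.resize(a[v0:v0+90,u0:u0+120],None,fx=6,fy=6,interpolation=cv2.INTER_CUBIC))
E
```

```text
position: [0.5326, 0.254, 0.0727]
force: [0.3, 1.3, 6.7]
72 shift [ 0.0004 -0.0003  0.0006]
tcp stage [-17.  -39.7  72.7] t 7.35 F [0.3 1.3 6.7]
down 1mm in tool: [4.9e-04 2.0e-05 8.7e-04]
[[357. 289.]
 [363. 275.]
 [369. 260.]]
```

View pics/w6.png

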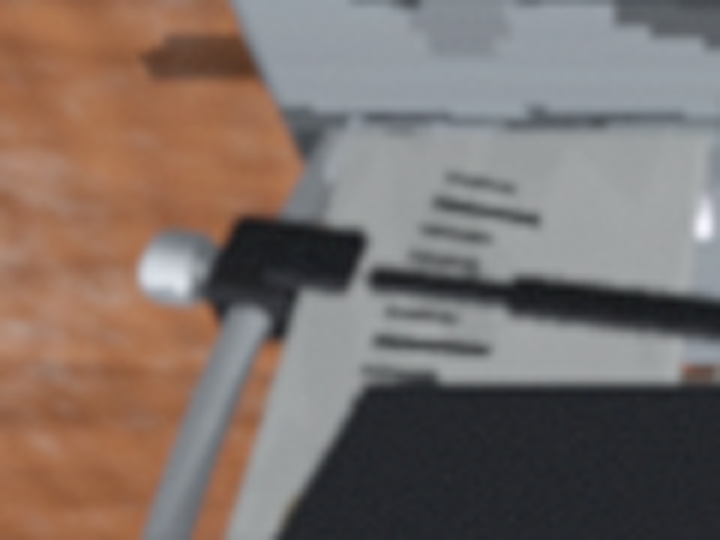

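```bash
python3 -m pendant '[0.0004,0,0.0008,0,0,0,0,0,0,0,0,0,0,0,0,0,0,0,0,0,0]'|grep -E "posi|^force"; for k in 1 2; do python3 -m pendant '[0,0,0,0,0,0,0,0,0,0,0,0,0,0,0,0,0,0,0,0,0,0,0,0,0,0,0,0,0,0,0,0,0,0,0,0,0,0,0,0,0,0,0,0,0,0,0,0,0,0,0,0,0,0,0,0,0,0,0,0,0,0,0,0,0,0,0,0,0,0]'|grep -E "posi|^force"; done
python3 - <<'E'
from h import *
o=observe(); a=get_image("wrist")[:,:,::-1].copy()
q=np.load("q.npy")
hz=lambda r,t,x:[x,95-r*np.cos(t),66-r*np.sin(t)]
p=proj("wrist",st(q,[hz(203,t,10) for t in(.12,.13,.14)]),o)
u,v=p.mean(0).astype(int);u0,v0=max(u-40,0),v-30
print(((p-[u0,v0])*10).round())
cv2.imwrite("pics/w7.png",cv2.resize(a[v0:v0+55,u0:u0+75],None,fx=10,fy=10,interpolation=cv2.INTER_CUBIC))
E
```

```text
position: [0.5326, 0.2541, 0.0719]
force: [-0.3, 0.8, 7.3]
position: [0.5326, 0.2541, 0.0719]
force: [0.2, 0.9, 6.3]
position: [0.5326, 0.2541, 0.0719]
force: [-0.3, 0.5, 7.4]
[[391. 331.]
 [401. 307.]
 [412. 283.]]
```

View pics/w7.png

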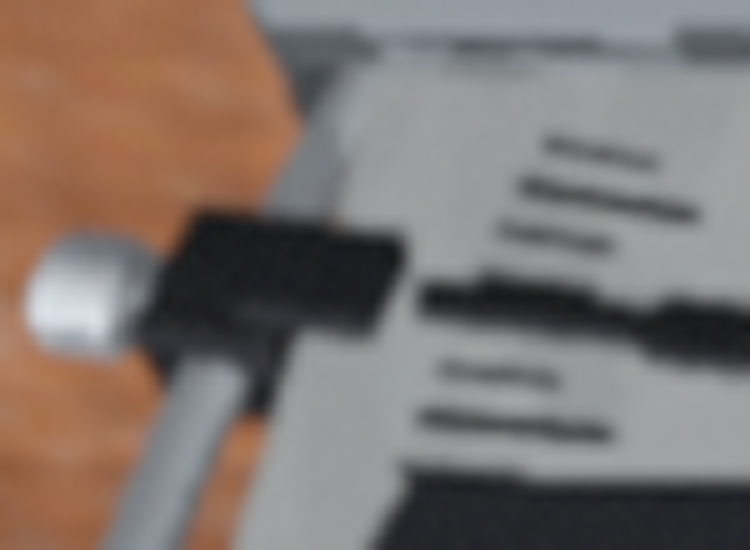

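```bash
python3 -m pendant '[-0.004,0,-0.007,0,0,0,0,-0.006,0,-0.010,0,0,0,0,-0.008,0,-0.014,0,0,0,0,-0.012,0,-0.021,0,0,0,0,-0.01,0,-0.018,0,0,0,0,0,0,0,0,0.15,0,0,0,0,0,0,0.15,0,0,0,0,0,0,0.15,0,0,0,0,0,0,0.062,0,0,0,0,0,0,0,0,0]'|grep -E "posi|^force"; python3 to.py -82 78 145
```

```text
position: [0.536, 0.2512, 0.1507]
force: [0.3, -0.3, 0.1]
turn [-0.0341  0.0651 -0.0265]
shift (turned) [0.0682 0.1207 0.0057] t 11.57 F [ 0.32 -0.34  0.15]
tcp stage mm [-13.8 -42.7 150.7]
```

```bash
python3 -m pendant '[0.03,0.03,0,-0.03,0.02,-0.02,0,0.038,0.03,0,0,0,0,0,0,0.035,0,0,0,0,0,0,0.026,0,0,0,0,0,0,0,0,0,0,0,0,0,0,0,0,0,0,0]'|grep -E "posi|^force"; python3 to.py -82 78 45
```

```text
position: [0.4582, 0.3677, 0.1452]
force: [-0.4, -0.8, 0.1]
turn [-0.0071  0.0454 -0.0028]
shift (turned) [-0.0006 -0.0013  0.1002] t 12.32 F [-0.43 -0.8   0.07]
tcp stage mm [-82.6  79.3 145.2]
```

```bash
python3 -m pendant '[0,0,0,0,0.045,0,0,0,0,0.05,0,0,0,0,0,0,0.05,0,0,0,0,0,0,0,0,0,0,0]'|grep -E "posi|^force"; python3 to.py -82 38 45
python3 - <<'E'
from h import *
o=observe(); a=get_image("wrist")[:,:,::-1]; cv2.imwrite("pics/w8.png",a)
E
```

```text
position: [0.4577, 0.364, 0.0425]
force: [0.5, -0.1, 0.4]
turn [-0.0116 -0.0047 -0.0055]
shift (turned) [-0.0015 -0.0376 -0.0025] t 12.82 F [ 0.49 -0.11  0.35]
tcp stage mm [-83.5  75.6  42.5]
```

View pics/w8.png

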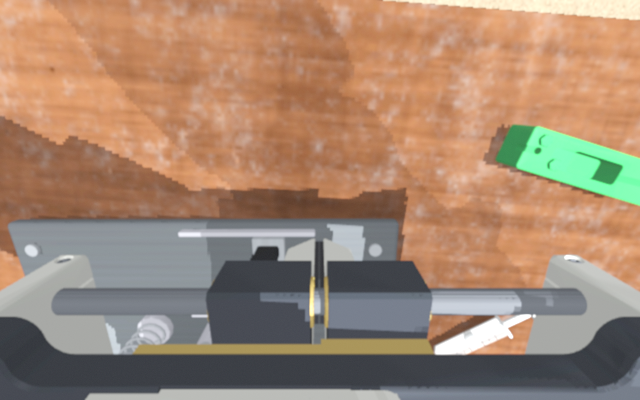

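The tab is left of the fingers, at about (265,255), and the fingers are clear of it. I'll push −y now.

```bash
python3 -m pendant '[0,-0.008,-0.002,0,0,0,0,0,-0.007,0,0,0,0,0,0,-0.006,0,0,0,0,0,0,-0.006,0,0,0,0,0,0,-0.005,0,0,0,0,0,0,0,0,0,0,0,0]'|grep -E "posi|^force"; python3 -m pendant '[0,-0.003,0,0,0,0,0,0,-0.002,0,0,0,0,0,0,0,0,0,0,0,0]'|grep -E "posi|^force"; python3 to.py -82 37 45
```

```text
position: [0.4621, 0.3344, 0.0475]
force: [0.4, 0.8, 0.2]
position: [0.4623, 0.33, 0.0475]
force: [-0.1, 0.4, 0.1]
turn [-0.0071  0.0006 -0.0049]
shift (turned) [ 0.0006 -0.0044  0.0025] t 14.0 F [-0.12  0.43  0.15]
tcp stage mm [-81.4  41.4  47.5]
```

```bash
for k in 1; do python3 -m pendant '[0,-0.003,0,0,0,0,0,0,0,0,0,0,0,0]'|grep -E "posi|^force"; python3 -m pendant '[0,-0.002,0,0,0,0,0,0,0,0,0,0,0,0]'|grep -E "posi|^force"; python3 -m pendant '[0,-0.002,0,0,0,0,0,0,0,0,0,0,0,0]'|grep -E "posi|^force"; done; python3 to.py -82 37 45
```

```text
position: [0.4625, 0.328, 0.0477]
force: [-0.2, 3.4, -2.5]
position: [0.4625, 0.3276, 0.0479]
force: [-1.3, 9.2, -4.7]
position: [0.4626, 0.3272, 0.0481]
force: [-1.6, 13.4, -7.4]
turn [-0.0013  0.0023 -0.0024]
shift (turned) [ 0.0007 -0.0015  0.0031] t 14.75 F [-1.55 13.39 -7.39]
tcp stage mm [-81.3  38.5  48.1]
```

```bash
python3 -m pendant '[0,0.014,0,0,0,0,0,0,0.006,-0.04,0,0,0,0,0,0,-0.05,0,0,0,0,0.03,0,-0.02,0,0,0,0,-0.03,-0.02,0,0,-0.15,0,0,-0.03,-0.02,0,0,-0.15,0,0,-0.03,0,0,0,-0.15,0,0,0,0,0,0,-0.15,0,0,0,0,0,0,0,0,0,0,0,0,0,0,0,0,0]'|grep -E "posi|^force"; python3 - <<'E'
from h import *
o=observe(); cv2.imwrite("pics/w9.png",get_image("wrist")[:,:,::-1])
q=np.load("q.npy");print(proj("wrist",st(q,[[-82,15,52],[-82,43,52],[10,-108,66],[22,30,96]]),o).round())
E
```

```text
[[276. 267.]
 [328. 267.]
 [ 71. 418.]
 [303. 494.]]invalid input
```

View pics/w9.png

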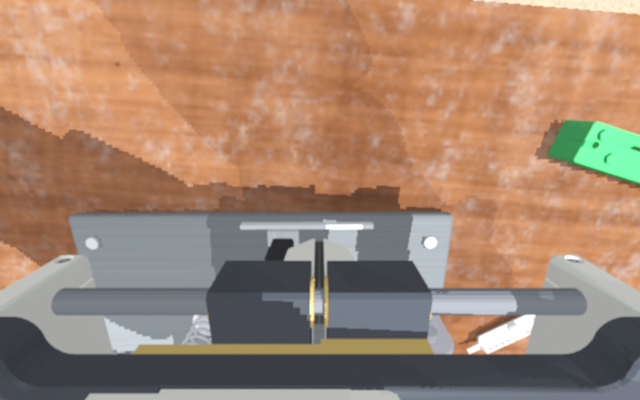

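```bash
python3 -m pendant '[0,0.014,0,0,0,0,0, 0,0.006,-0.04,0,0,0,0, 0,0,-0.05,0,0,0,0, 0.03,0,-0.03,0,0,0,0, 0.03,0,-0.02,0,0,0,0, 0,0,0,0,0,0,0, 0,0,0,0,0,0,0]'; python3 to.py -82 15 45
```

```text
clock: 15.68
position: [0.4022, 0.3393, 0.1872]
ee_rot: [-0.11, 3.138, -0.012]
force: [0.3, -0.5, -0.1]
width: 0.002
gripper_force: 0.0
turn [-0.0077  0.0012 -0.0055]
shift (turned) [-0.0587 -0.0402  0.1422] t 15.68 F [ 0.33 -0.53 -0.11]
tcp stage mm [-140.7   55.2  187.2]
```

```bash
python3 - <<'E'
from h import *
o=observe(); a=get_image("wrist"); q=np.load("q.npy")
p=proj("wrist",st(q,[[-82,15,52],[-82,43,52]]),o); print(p.round())
u,v=p.mean(0).astype(int); g=a.max(2)
ys,xs=np.where(g[v-20:v+15,u-60:u+60]<45); print("dark centre",np.median(xs)+u-60,np.median(ys)+v-20,len(xs))
b=get_image("top"); c=cv2.imread("pics/top0.png")[:,:,::-1]
d=cv2.absdiff(b,c).max(2)
for n,s in dict(pad=[-20,-40,76],tip=[10,-108,66],plate_end=[20,-55,71],cell=[22,30,96],tab=[-82,15,52]).items():
    x,y=proj("top",st(q,s))[0].round().astype(int); print(n,d[y-4:y+5,x-4:x+5].mean().round(1))
E
```

```text
[[282. 249.]
 [309. 248.]]
dark centre 286.0 242.0 132
pad 1.5
tip 1.4
plate_end 1.4
cell 1.2
tab 8.4
```

```bash
python3 -c "from cell import sign_off; print(sign_off())"
```

```text
the job is handed in; nothing more can be done
None
```

I handed in the job at about 16 s: catch pushed fully open, pointer held inside the index tab for over 2 s without passing it, plate back at level, and catch pushed home to its stop. I viewed 12 pictures, two over the limit of 10.

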